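Set and store the trip level on a bench test set with its edge thumbwheel

ROBOT

A 6-joint arm with a two-finger parallel gripper is mounted at the origin on a cart in front of the work surface, level with it; the furniture and walls round the work are solid. World frame = base frame: x ahead of the robot, y to its left, z up, the work surface at z = 0. Lengths are in mm, angles in rad, forces in N, time in s.
With the tool pointing down it reaches from about 350 to 875 mm from the base axis. Payload 4.2 kg.
Tool frame: the origin (TCP) lies midway between the tips of the shut fingers; the grasp point (between the pads) lies 19 mm behind it (arm.grasp_offset is the distance from the TCP to the grasp point, in mm); z points along the fingers, y is the direction in which the jaws open and shut (so a half turn about z gives the same grasp; the last joint's range is limited). The gripper opens to 85 mm and grips with 20 to 120 N. Pads are 22 mm wide; open, the fingers measure 114 mm over their backs; the gripper's body (76 mm by 85 mm) begins 54 mm behind the grasp point. The pads swing forward as they close: fully open they stand 13 mm farther back than shut.
Start: joints at [1.471, 0.385, 0.008, 0, -1.194, -0.259], TCP at [219.436, 585.19, 231.312] pointing down, gripper open.
Joint ranges: [-3.14, 3.14], [-1.21, 2.06], [-1.07, 1.41], [-3.16, 2.05], [-2.99, -0.16], [-3.1, 3.1]. Speed limits (rad/s): [2.79, 2.79, 3.14, 3.14, 3.14, 3.14].

INTERFACE

Orientations are given as a unit quaternion [x, y, z, w].
In Python, from bench import arm gives the robot as it stands.
- The arm moves only by the tool move_arm, never from a script. Its argument "moves" is a list of rows, each an object with "gripper": the gripper's target within -1 to 1 (fully open at 1, half-way at 0, shut at -1); "xyz": the shift along the tool's x, y, z in cm, a list of three; "angular": the turn, a rotation vector about the tool's x, y, z in rad, a list of three. In form: [{"gripper": gripper, "xyz": [dx, dy, dz], "angular": [wx, wy, wz]}, ...]. A call has 1 to 10 rows; each row is the pose to reach, as a shift and turn from the pose commanded when the call began, along the tool's axes at that moment; what a row does not reach only later rows make up. A row lasts 1/8 s, in which the tool goes at most 62.5 mm and 10.7 degrees, less where a joint would pass 70% of its speed; a pose out of reach is approached as far as the arm can. A call with a gripper value outside its range is refused whole. The fingers move at their own pace and stop on an object; the grip force is fixed at half the most. Time passes only in rows, so rows that repeat a pose let the fingers close. It gives the time, the measured TCP pose, the force and the opening at its end, in the units of the state.
- arm.read_state(): the state, without advancing time (a new reading comes with each control period).
- arm.get_image(name): name is "side" or "top"; returns (picture, depth): 480x640x3 uint8, blue, green, red; 480x640 float32, mm along the optical axis (not along the pixel's ray), 0 where there is no reading.
- arm.get_calibration(name): a dict with "camera_matrix" (3x3 intrinsics, pixels), "k1" (the pictures are not rectified: a ray, as slopes to the right and down, at radius r is drawn at 1 + k1 r^2 times it, then the intrinsics apply), "R" (3x3) and "t" (3): a world point X has camera coordinates R X + t. Camera axes: x right, y down, z forward; pixel columns grow to the right and rows downward; lengths in mm; the calibration is good to about 2 mm. A picture is of the moment at which its call begins. get_calibration takes no time and is no camera call.
- arm.job_done(): hands the job in, once; it reports no verdict.
The state is a dict: "clock": time; "joints": joint angles; "joint_vel": joint speeds; "joint_efforts": joint torques, N m; "position": TCP position; "ee_rot": TCP orientation; "contact_force": force on the tool from outside, world axes, zero at the start; "wrist_torque": the same for the moment, N m; "gripper_width": finger opening in mm.
Only numpy, scipy, OpenCV 4.12 (cv2) and the standard library are available. Lean on these libraries where they do the work, as an engineer would, in place of code of your own. Each camera call takes 0.05 s, during which the arm holds its last target. There are 200 camera calls.

TASK

Set the trip level on the bench test set: roll the black edge wheel with a light fingertip until the needle stands on the red hand, taking care not to push the wheel in before that, because pushing it in stores the value. Then push the wheel in gently (with less than 20 N) to store it, let it spring back, and slide the yellow cover fully to the right over the wheel so that nobody knocks the setting. Leave the things lying around where they are.

Things in the scene. Friction and masses are not known exactly. Their poses are not given: they have to be found in the camera images.
- test_set: Grey bench test set, fixed; position and yaw vary. Origin: centre of its underside, on the table; z up, x from its front edge to its back, y to its left. Case 180 mm (x) by 170 mm (y), flat deck 50 mm above the table. From x = +12 mm to the back a meter head with a 45 degree sloping face, 108 mm high. Else nothing on the deck is over 5 mm high but wheel and cover.
- thumbwheel: Black ribbed edge wheel, 48 mm across, 9 mm thick; origin on its axle, which lies along the test set's y. Rolling its top towards the test set's +x (away from the front edge) swings the needle right, towards -x left. Stays where left; end stops at both scale ends. Drag about 1 N at the rim: a fingertip resting on it with under 2 N may slip.
- push (a joint): How far the wheel on its sprung axle is pushed down into the slot, m: 0 at rest, 0.003 at the bottom stop. It begins to sink at about 4 N and takes about 3 N more per mm (8.7 N at 1.5 mm, 13 N at the bottom). Beyond 1.5 mm the switch that stores the value is made (1.7 mm and more is surely stored); it springs back when let go.
- wheel_top (a point): Highest point of the wheel's rim at rest, mid-thickness, fixed to the test set at x = -45, y = -25 mm of it, 58 mm above the table, 8 mm above the deck. The wheel stands out of a deck slot 44 mm (x) by 11 mm (y) between two rails along y, 33 mm before and behind this point, 3 mm high.
- needle (a joint): Thin black needle of the white meter on the sloping face, driven by the wheel: 0 rad at the left end of the scale, 1.6 at the right end, clockwise seen from the front. Turns 0.45 rad per rad of the wheel, i.e. 0.019 rad per mm of rim travel.
- limit_hand (a joint): Red hand of the same meter, same pivot and scale as the needle: the trip level to set. Differs from run to run, always to the right of where the needle starts; does not move.
- needle_tip (a point): Tip of the black needle, 42 mm from its pivot.
- limit_hand_tip (a point): Tip of the red hand, 42 mm from the same pivot; coincides with the needle tip when both read the same.
- cover (a joint): Travel of the yellow sliding cover, m: near 0 parked left of the wheel, 0.055 at its right stop, centred over the wheel and hiding it. Slides along the test set's -y with a drag of about 2.5 N (4 N when pushed at 50 mm/s); stays where it is left.
- cover_grip (a point): Middle of the top of the cover's ribbed grip, 74.5 mm above the table. The grip is 36 mm (x) by 10 mm (y) by 10 mm high. The cover below is 72 mm (x) by 28 mm (y), its roof 15 mm above the deck; its left wall, 14 mm left (+y) of this point, reaches down to 4 mm above the deck. Push it by that wall or pinch the grip.
- multimeter: orange-and-black hand multimeter lying on its back, 150 x 74 x 44 mm; loose bystander, origin under its centre.
- side_cutters: black side cutters with orange flashes, lying flat, 162 x 68 x 15 mm; loose bystander, origin under its centre.
- solder_spool: spool of solder wire, 52 x 76 x 42 mm; loose bystander, origin under its centre.
- spare_breaker: white two-pole breaker lying on its back, 36 x 85 x 63 mm; loose bystander, origin under its centre.
- tape_black: roll of black tape lying flat, 68 mm across, 19 mm high; loose bystander, origin under its centre.
- paste_syringe: white paste syringe with blue plunger, lying, 132 x 34 x 20 mm; loose bystander, origin under its centre.

How it is judged (in metres and radians):
On the way, in this order (a step that is already met when the one before it is completed fails the run):
1. the needle stands on the red hand (tips within 4 mm) with the wheel not pushed in (under 1.5 mm) (distance between needle_tip and limit_hand_tip below 0.004 m and value of joint push below 0.0015 m), for 0.2 s.
2. the wheel is pushed in by more than 1.7 mm with the needle on the red hand (tips within 4 mm) (distance between needle_tip and limit_hand_tip below 0.004 m and value of joint push above 0.0017 m), for 0.1 s.
At the end, for the whole second after the job is handed in: The needle tip is within 4 mm of the red hand's tip, the wheel is at rest and sprung back (pushed in less than 0.6 mm), and the cover is within 3 mm of its right stop (distance between needle_tip and limit_hand_tip below 0.004 m and value of joint push below 0.0006 m and value of joint cover above 0.052 m and angular speed of thumbwheel below 0.05 rad/s); the robot touches nothing.
It fails at once if the wheel is pushed in by more than 1.5 mm (stores a value) while the needle is off the red hand (tips more than 6 mm apart) (distance between needle_tip and limit_hand_tip above 0.006 m and value of joint push above 0.0015 m).
It fails at once if a force over 20 N on the wheel (contact force between thumbwheel and anything else above 20 N).
It fails at once if a bystander is moved by more than 30 mm (distance of any of multimeter, side_cutters, solder_spool, spare_breaker, tape_black, paste_syringe from where it was at the start of the episode above 0.03 m).
It also fails if it takes over 54 s, if anything falls off the work surface, if the arm or the gripper's body presses on something with over 40 N, if the wrist force passes 120 N, or if a joint passes its speed limit or range.

## Working session

There is one attempt and no reset: what is moved stays moved. The work goes in short steps, Python scripts to look and compute and a tool call to move; the robot and the scene stay as the last step left them, time stands still between calls to the robot, and variables do not carry over. Pictures are saved under pics/ and viewed, about 8 in all and at most 12, crops included, and the job is handed in when it is done.

Besides the shell and the picture viewer there is one more tool, called after "Request:" by a JSON object that holds its "method" and its "body". move_arm: Moves the arm, as the interface text tells. Its arguments: {"type":"object","properties":{"moves":{"type":"array","items":{"type":"object","properties":{"gripper":{"type":"number"},"xyz":{"type":"array","items":{"type":"number"}},"angular":{"type":"array","items":{"type":"number"}}}}}},"required":["moves"]}

```bash
mkdir -p pics; cat > h.py <<'E'
import numpy as np,cv2
from bench import arm
def ray(n,u,v):
    c=arm.get_calibration(n);K=np.array(c["camera_matrix"]);R=np.array(c["R"]);t=np.array(c["t"]);k=c["k1"]
    d=np.array([(u-K[0,2])/K[0,0],(v-K[1,2])/K[1,1]]);p=d.copy()
    for _ in range(20): p=d/(1+k*(p@p))
    return -R.T@t, R.T@np.array([p[0],p[1],1.])
def onz(n,u,v,z):
    o,d=ray(n,u,v); return o+d*(z-o[2])/d[2]
def dep(n,u,v,D):
    o,d=ray(n,u,v); return o+d*D[int(v),int(u)]
def proj(n,X):
    c=arm.get_calibration(n);p=np.array(c["R"])@X+np.array(c["t"]);p=p[:2]/p[2];p=p*(1+c["k1"]*(p@p))
    K=np.array(c["camera_matrix"]);return K[0,0]*p[0]+K[0,2],K[1,1]*p[1]+K[1,2]
E
python3 - <<'E'
from h import *
for n in("side","top"):
    p,d=arm.get_image(n);cv2.imwrite(f"pics/{n}0.png",p);np.save(f"{n}0.npy",d)
    o,_=ray(n,320,240);print(n,o.round(),arm.get_calibration(n)["camera_matrix"])
s=arm.read_state();print(s)
E
```

```text
side [482. 757. 584.] [[455.34847321   0.         324.08849202]
 [  0.         455.34847321 236.64107719]
 [  0.           0.           1.        ]]
top [519. -39. 993.] [[449.59515026   0.         322.42070912]
 [  0.         449.59515026 236.47281509]
 [  0.           0.           1.        ]]
{'clock': 0.1, 'joints': array([ 1.47059584e+00,  3.85509236e-01,  6.77401433e-03, -4.27936496e-04,
       -1.19403692e+00, -2.58624394e-01]), 'joint_vel': array([ 0.00033038, -0.001192  ,  0.00452986,  0.00190121,  0.00163919,
       -0.00013337]), 'joint_efforts': array([-1.36098070e-04, -3.93319952e+01,  1.88928527e+01,  4.19792891e+00,
       -2.59940061e-03,  3.77264129e-06]), 'position': array([219.27192426, 584.71321013, 230.31869538]), 'ee_rot': array([ 9.83934127e-01, -1.78529038e-01, -1.20086949e-04,  1.00054951e-03]), 'contact_force': array([-0.57221949, -0.44981301,  0.47313406]), 'wrist_torque': array([-0.00737589, -0.01774859,  0.0150993 ]), 'gripper_width': 85.38387799519438}
```

View pics/side0.png

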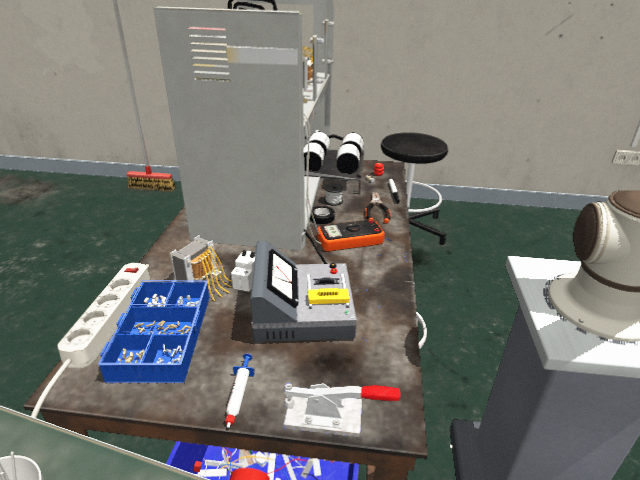

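View pics/top0.png

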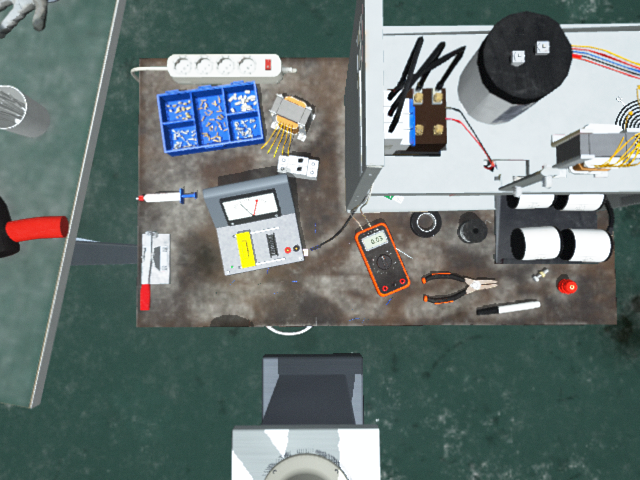

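```bash
python3 - <<'E'
from h import *
t=cv2.imread("pics/top0.png");s=cv2.imread("pics/side0.png")
a=cv2.resize(t[170:280,200:310],None,fx=5.4,fy=5.4,interpolation=cv2.INTER_CUBIC)[:594]
cv2.imwrite("pics/tc.png",a)
b=cv2.resize(s[235:345,240:370],None,fx=5.4,fy=5.4,interpolation=cv2.INTER_CUBIC)
cv2.imwrite("pics/sc.png",b)
for n,p in(("top",t),("side",s)):
    h=cv2.cvtColor(p,cv2.COLOR_BGR2HSV);m=cv2.inRange(h,(22,150,120),(35,255,255))
    k,l,st,c=cv2.connectedComponentsWithStats(m)
    for i in range(1,k):
        if st[i,4]>60:print(n,st[i],c[i],onz(n,*c[i],65))
E
```

```text
top [618 142  22  20  79] [630.70886076 151.70886076] [ 732.75613077 -678.90621639   65.        ]
top [236 232  19  36 457] [245.297593   249.27352298] [535.76422229 119.56510944  65.        ]
side [308 288  41  16 567] [328.08465608 295.94003527] [537.32873891 126.77991991  65.        ]
```

View pics/tc.png

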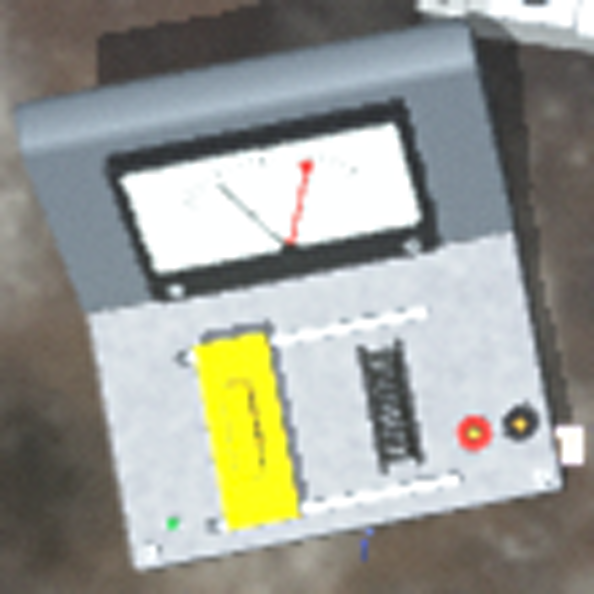

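View pics/sc.png

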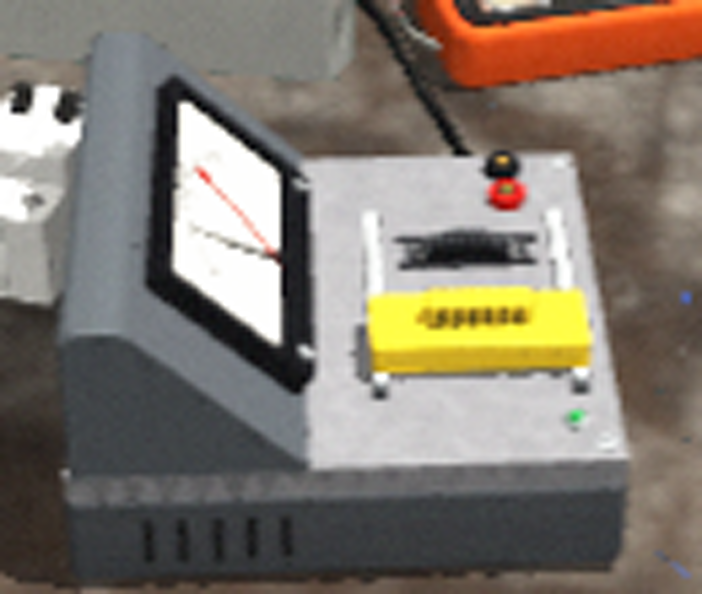

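```bash
cat >> h.py <<'E'
def plane(n,u,v,P,N):
    o,d=ray(n,u,v); return o+d*((P-o)@N)/(d@N)
E
python3 - <<'E'
from h import *
f=lambda u,v:(200+(u+.5)/5.4-.5,170+(v+.5)/5.4-.5)
g=lambda u,v:(240+(u+.5)/5.4-.5,235+(v+.5)/5.4-.5)
FL,FR,BL,BR=[onz("top",*f(*p),50)[:2] for p in((135,570),(562,490),(90,312),(513,233))]
print(FL,FR,BL,BR,[np.linalg.norm(q) for q in(FL-FR,BL-BR,FL-BL,FR-BR)])
ex=(BL+BR-FL-FR);ey=FL-FR+BL-BR
y1=np.arctan2(ex[1],ex[0]);y2=np.arctan2(-ey[0],ey[1]);print(y1,y2)
sFL,sFR,sBL,sBR=[onz("side",*g(*p),50)[:2] for p in((628,462),(578,158),(308,468),(308,158))]
print("side",sFL,sFR,sBL,sBR,[np.linalg.norm(q) for q in(sFL-sFR,sBL-sBR,sFL-sBL)])
ey=sFL-sFR;print(np.arctan2(-ey[0],ey[1]))
print("wheel top",onz("top",*f(391,405),55),"side",onz("side",*g(468,240),57))
print("cover top",onz("top",*f(248,430),66))
yaw=y2;X=np.array([np.cos(yaw),np.sin(yaw),0]);Y=np.array([-X[1],X[0],0])
P=np.append((BL+BR)/2,50.);N=np.array([-X[0],-X[1],1])/2**.5;U=(X+[0,0,1])/2**.5
for n,h,pts in(("top",f,((290,244),(222,187),(307,165))),("side",g,((278,256),(190,228),(200,172)))):
    q=[plane(n,*h(*p),P,N) for p in pts]
    a=[np.arctan2(-(p-q[0])@Y,(p-q[0])@U) for p in q[1:]]
    print(n,a,a[1]-a[0],[np.linalg.norm(p-q[0]) for p in q[1:]],q[0])
E
```

```text
[482.25149553 165.27151661] [ 5.12084628e+02 -9.83733715e-02] [582.41550192 183.11347123] [612.23461729  18.54984965] [np.float64(168.03932959043766), np.float64(167.24343092633092), np.float64(101.740667978724), np.float64(101.87137298364651)]
0.18018909569695102 0.17886851197854228
side [484.57129208 166.45241245] [512.7266476    2.22508021] [584.75302215 183.25302579] [612.82271425  16.88468388] [np.float64(166.62334980042792), np.float64(168.7196870710024), np.float64(101.58070509789495)]
0.16979068753821097
wheel top [545.3472848  65.615566   55.       ] side [547.08575106  67.54660141  57.        ]
cover top [535.84906688 118.93933625  66.        ]
top [np.float64(-0.5087241552330615), np.float64(0.39804482097917326)] 0.9067689762122347 [np.float64(37.36889714804523), np.float64(38.4793107987386)] [607.47607359 103.80400785  60.51788989]
side [np.float64(-0.47760266307487326), np.float64(0.35911679625470905)] 0.8367194593295824 [np.float64(45.58404454703164), np.float64(39.71127017251644)] [610.55737623  91.74056847  61.40375038]
```

```bash
cat >> h.py <<'E'
from scipy.spatial.transform import Rotation as Ro
yaw=.177;X=np.array([np.cos(yaw),np.sin(yaw),0]);Y=np.array([-X[1],X[0],0]);O=np.array([586.3,98.8,0])
Rt=np.column_stack([X,-Y,[0,0,-1]])
def W(x,y,z): return O+x*X+y*Y+[0,0,z]
def to(p):
    s=arm.read_state();r=Ro.from_quat(s["ee_rot"])
    q=s["position"]-O;print("set frame",[round(v,1) for v in(q@X,q@Y,q[2])],"t",s["clock"],"F",(s["contact_force"]).round(2),s["gripper_width"])
    print("cm",(r.inv().apply(p-s["position"])/10).round(2),"rv",(r.inv()*Ro.from_matrix(Rt)).as_rotvec().round(3))
E
python3 -c "
from h import *
to(W(-54,-25,130))"
```

```text
set frame [np.float64(-275.7), np.float64(542.9), np.float64(230.3)] t 0.1 F [-0.57 -0.45  0.47] 85.38387799519438
cm [48.07 37.49 10.11] rv [ 0.002  0.    -0.536]
```

Request:
{"method": "move_arm", "body": {"moves": [{"gripper": -1,"xyz": [48.07,37.49,10.1],"angular": [0.002,0,-0.536]},{"gripper": -1,"xyz": [48.07,37.49,10.1],"angular": [0.002,0,-0.536]},{"gripper": -1,"xyz": [48.07,37.49,10.1],"angular": [0.002,0,-0.536]},{"gripper": -1,"xyz": [48.07,37.49,10.1],"angular": [0.002,0,-0.536]},{"gripper": -1,"xyz": [48.07,37.49,10.1],"angular": [0.002,0,-0.536]},{"gripper": -1,"xyz": [48.07,37.49,10.1],"angular": [0.002,0,-0.536]},{"gripper": -1,"xyz": [48.07,37.49,10.1],"angular": [0.002,0,-0.536]},{"gripper": -1,"xyz": [48.07,37.49,10.1],"angular": [0.002,0,-0.536]},{"gripper": -1,"xyz": [48.07,37.49,10.1],"angular": [0.002,0,-0.536]},{"gripper": -1,"xyz": [48.07,37.49,10.1],"angular": [0.002,0,-0.536]}]}}

```text
clock: 1.35
position: [538.5, 63.3, 129.7]
ee_rot: [0.996, 0.088, -0.0, -0.001]
contact_force: [0.5, 1.9, -0.4]
gripper_width: -0.1
```

```bash
python3 -c "
from h import *
to(W(-54,-25,70))"
```

```text
set frame [np.float64(-53.3), np.float64(-26.5), np.float64(129.7)] t 1.35 F [ 0.54  1.92 -0.42] -0.12792261839620597
cm [-0.07 -0.14  5.97] rv [-0.002  0.    -0.   ]
```

Request:
{"method": "move_arm", "body": {"moves": [{"gripper": -1,"xyz": [0,0,3],"angular": [0,0,0]},{"gripper": -1,"xyz": [0,0,6.2],"angular": [0,0,0]},{"gripper": -1,"xyz": [0,0,6.2],"angular": [0,0,0]},{"gripper": -1,"xyz": [0,0,6.2],"angular": [0,0,0]}]}}

```text
clock: 1.85
position: [538.6, 65.8, 69.2]
ee_rot: [0.996, 0.089, 0.001, -0.001]
contact_force: [0.2, -0.1, 1.0]
gripper_width: -0.0
```

```bash
python3 - <<'E'
from h import *
to(W(-54,-25,58))
s,_=arm.get_image("side");t,_=arm.get_image("top")
b=cv2.resize(s[215:345,240:350],None,fx=4.6,fy=4.6,interpolation=cv2.INTER_CUBIC)
a=cv2.resize(t[150:280,200:260],None,fx=4.6,fy=4.6,interpolation=cv2.INTER_CUBIC)
cv2.imwrite("pics/c1.png",np.hstack([b,a]))
E
```

```text
set frame [np.float64(-52.8), np.float64(-24.1), np.float64(69.2)] t 1.85 F [ 0.22 -0.06  0.99] -0.006822960347542698
cm [-0.13  0.1   1.12] rv [-0.002 -0.002  0.001]
```

View pics/c1.png

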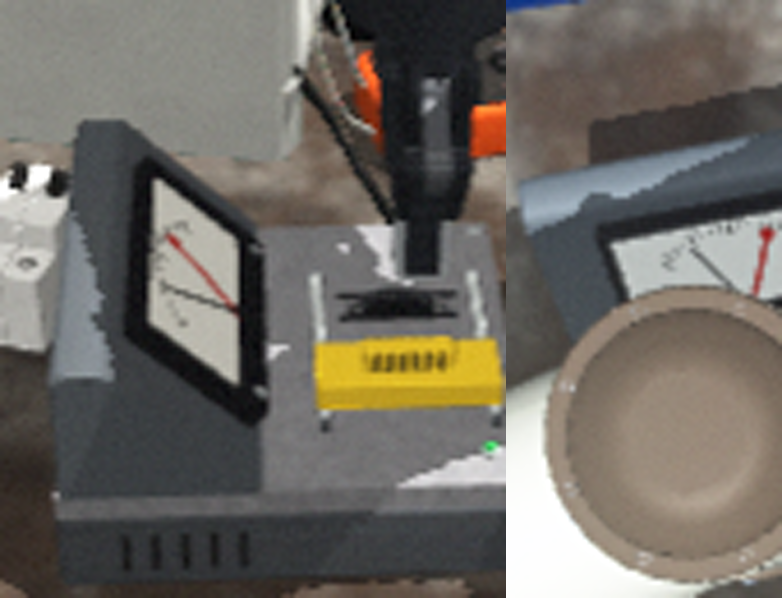

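Request:
{"method": "move_arm", "body": {"moves": [{"gripper": -1,"xyz": [0,0,0.8],"angular": [0,0,0]},{"gripper": -1,"xyz": [0,0,1.0],"angular": [0,0,0]},{"gripper": -1,"xyz": [0,0,1.0],"angular": [0,0,0]}]}}

```text
clock: 2.33
position: [537.8, 65.5, 58.2]
ee_rot: [0.996, 0.089, 0.0, -0.001]
contact_force: [0.2, 0.9, -0.2]
gripper_width: 0.1
```

Request:
{"method": "move_arm", "body": {"moves": [{"gripper": -1,"xyz": [0,0,0.08],"angular": [0,0,0]},{"gripper": -1,"xyz": [0,0,0.08],"angular": [0,0,0]}]}}

```text
clock: 2.58
position: [538.1, 65.6, 57.9]
ee_rot: [0.996, 0.089, 0.0, -0.001]
contact_force: [-0.9, 0.5, 2.4]
gripper_width: 0.0
```

Request:
{"method": "move_arm", "body": {"moves": [{"gripper": -1,"xyz": [0,0,0.05],"angular": [0,0,0]},{"gripper": -1,"xyz": [0,0,0.05],"angular": [0,0,0]},{"gripper": -1,"xyz": [0,0,0.05],"angular": [0,0,0]}]}}

```text
clock: 2.95
position: [538.1, 65.6, 57.5]
ee_rot: [0.996, 0.089, 0.0, -0.001]
contact_force: [-1.7, 0.1, 4.8]
gripper_width: -0.0
```

```bash
python3 -c "
from h import *
to(W(-36,-25,58))"
```

```text
set frame [np.float64(-53.3), np.float64(-24.2), np.float64(57.5)] t 2.95 F [-1.73  0.06  4.79] -0.0030401108682508
cm [ 1.73  0.08 -0.05] rv [-0.002 -0.001  0.   ]
```

Request:
{"method": "move_arm", "body": {"moves": [{"gripper": -1,"xyz": [0.2,0,0],"angular": [0,0,0]},{"gripper": -1,"xyz": [0.4,0,0],"angular": [0,0,0]},{"gripper": -1,"xyz": [0.6,0,0],"angular": [0,0,0]},{"gripper": -1,"xyz": [0.8,0,0],"angular": [0,0,0]}]}}

```text
clock: 3.45
position: [546.3, 67.1, 57.6]
ee_rot: [0.996, 0.089, 0.001, -0.001]
contact_force: [-2.1, -0.4, 5.8]
gripper_width: 0.1
```

Request:
{"method": "move_arm", "body": {"moves": [{"gripper": -1,"xyz": [0.2,0,0],"angular": [0,0,0]},{"gripper": -1,"xyz": [0.4,0,0],"angular": [0,0,0]},{"gripper": -1,"xyz": [0.6,0,0],"angular": [0,0,0]},{"gripper": -1,"xyz": [0.8,0,0],"angular": [0,0,0]}]}}

```text
clock: 3.95
position: [554.1, 68.6, 57.6]
ee_rot: [0.996, 0.089, 0.001, -0.001]
contact_force: [-0.8, 0.3, 5.0]
gripper_width: -0.3
```

```bash
cat >> h.py <<'E'
def meter(name):
    s,_=arm.get_image("side");t,_=arm.get_image("top")
    b=cv2.resize(s[240:325,260:320],None,fx=7,fy=7,interpolation=cv2.INTER_CUBIC)
    a=cv2.resize(t[180:265,215:265],None,fx=7,fy=7,interpolation=cv2.INTER_CUBIC)
    cv2.imwrite(f"pics/{name}.png",np.hstack([b,a]));cv2.imwrite(f"pics/{name}_s.png",s);cv2.imwrite(f"pics/{name}_t.png",t)
E
python3 -c "
from h import *
to(W(-36,-25,58));meter('m1')"
```

```text
set frame [np.float64(-37.0), np.float64(-24.1), np.float64(57.6)] t 3.95 F [-0.78  0.3   5.01] -0.29031926470338204
cm [ 0.1   0.09 -0.04] rv [-0.002 -0.002  0.   ]
```

View pics/m1.png

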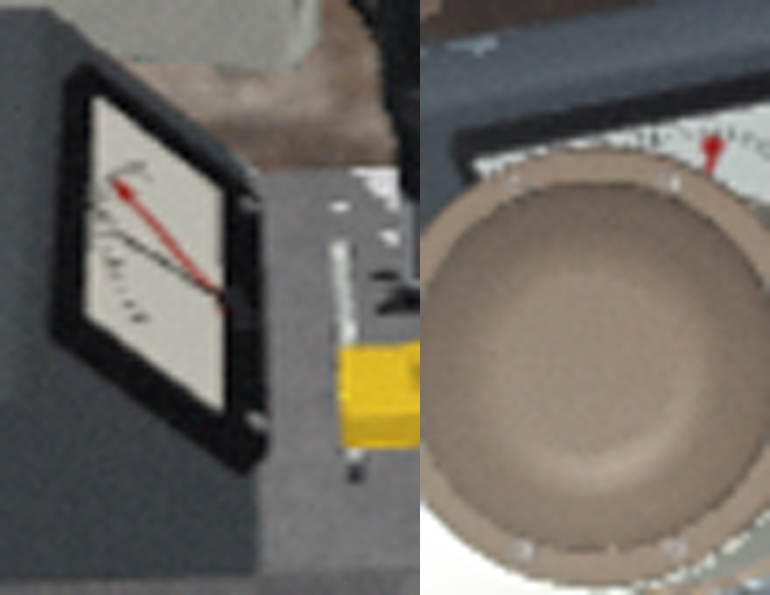

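```bash
cat >> h.py <<'E'
N=np.array([-X[0],-X[1],2**0*1])/2**.5;U=(X+[0,0,1])/2**.5
def ang(pts,c=(260,240),k=7):
    q=[plane("side",c[0]+(u+.5)/k-.5,c[1]+(v+.5)/k-.5,W(12,0,50),N) for u,v in pts]
    a=[np.arctan2(-(p-q[0])@Y,(p-q[0])@U) for p in q[1:]];print(np.round(a,3),"diff",round(a[1]-a[0],3),"mm rim",round((a[1]-a[0])/.019,1),[round(np.linalg.norm(p-q[0]),1) for p in q[1:]])
E
python3 -c "
from h import *
ang([(222,302),(108,232),(118,185)])
ang([(278,256),(190,228),(200,172)],(240,235),5.4)
to(W(-54,-25,70))"
```

```text
[-0.168  0.406] diff 0.574 mm rim 30.2 [np.float64(41.6), np.float64(41.7)]
[-0.478  0.357] diff 0.835 mm rim 44.0 [np.float64(45.6), np.float64(39.8)]
set frame [np.float64(-36.6), np.float64(-24.1), np.float64(57.6)] t 4.05 F [-1.46  0.85  5.07] 0.041784149661767404
cm [-1.73  0.09 -1.24] rv [-0.002 -0.002  0.001]
```

Request:
{"method": "move_arm", "body": {"moves": [{"gripper": -1,"xyz": [0,0,-0.6],"angular": [0,0,0]},{"gripper": -1,"xyz": [0,0,-1.0],"angular": [0,0,0]},{"gripper": -1,"xyz": [-1.0,0,-1.0],"angular": [0,0,0]},{"gripper": -1,"xyz": [-1.7,0,-1.0],"angular": [0,0,0]},{"gripper": -1,"xyz": [-1.7,0,-1.0],"angular": [0,0,0]},{"gripper": -1,"xyz": [-1.7,0,-0.5],"angular": [0,0,0]},{"gripper": -1,"xyz": [-1.7,0,-0.2],"angular": [0,0,0]},{"gripper": -1,"xyz": [-1.7,0,-0.1],"angular": [0,0,0]},{"gripper": -1,"xyz": [-1.7,0,-0.03],"angular": [0,0,0]},{"gripper": -1,"xyz": [-1.7,0,0],"angular": [0,0,0]}]}}

```text
clock: 5.3
position: [537.0, 65.3, 57.4]
ee_rot: [0.996, 0.089, 0.0, -0.001]
contact_force: [-1.7, 0.6, 5.2]
gripper_width: 0.3
```

Request:
{"method": "move_arm", "body": {"moves": [{"gripper": -1,"xyz": [0.2,0,0],"angular": [0,0,0]},{"gripper": -1,"xyz": [0.4,0,0],"angular": [0,0,0]},{"gripper": -1,"xyz": [0.6,0,0],"angular": [0,0,0]},{"gripper": -1,"xyz": [0.8,0,0],"angular": [0,0,0]},{"gripper": -1,"xyz": [1.0,0,0],"angular": [0,0,0]},{"gripper": -1,"xyz": [1.2,0,0],"angular": [0,0,0]},{"gripper": -1,"xyz": [1.4,0,0],"angular": [0,0,0]},{"gripper": -1,"xyz": [1.6,0,0],"angular": [0,0,0]},{"gripper": -1,"xyz": [1.6,0,0],"angular": [0,0,0]}]}}

```text
clock: 6.42
position: [553.7, 68.5, 57.7]
ee_rot: [0.996, 0.089, 0.001, -0.001]
contact_force: [-1.5, -0.1, 4.5]
gripper_width: 0.5
```

```bash
python3 -c "
from h import *
to(W(-36,-25,58));meter('m2')"
```

```text
set frame [np.float64(-37.5), np.float64(-24.1), np.float64(57.7)] t 6.425 F [-1.47 -0.05  4.52] 0.4741521376447622
cm [ 0.15  0.09 -0.03] rv [-0.002 -0.003  0.001]
```

View pics/m2.png

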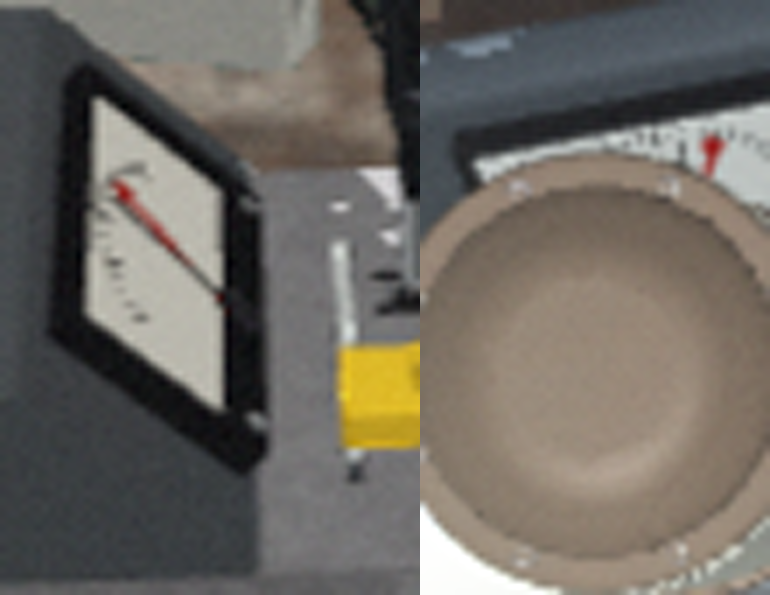

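```bash
python3 -c "
from h import *
P=W(12,0,50)
q=[plane('top',215+(u-420+.5)/7-.5,180+(v+.5)/7-.5,P,N) for u,v in((682,146),(712,143))]
print(np.linalg.norm(q[1]-q[0]),((q[1]-q[0])@Y),(q[1]-q[0])@U)
ang([(222,302),(113,203),(118,185)])
to(W(-54,-25,58))"
```

```text
8.656531566434383 -8.61119530075318 -0.8847905136026819
[0.174 0.406] diff 0.232 mm rim 12.2 [np.float64(40.4), np.float64(41.7)]
set frame [np.float64(-37.5), np.float64(-24.1), np.float64(57.7)] t 6.525 F [-0.07 -0.6   5.06] -0.5307046498913741
cm [-1.65  0.08 -0.04] rv [-0.002 -0.003  0.001]
```

Request:
{"method": "move_arm", "body": {"moves": [{"gripper": -1,"xyz": [0,0,-0.6],"angular": [0,0,0]},{"gripper": -1,"xyz": [0,0,-1.0],"angular": [0,0,0]},{"gripper": -1,"xyz": [-1.0,0,-1.0],"angular": [0,0,0]},{"gripper": -1,"xyz": [-1.4,0,-1.0],"angular": [0,0,0]},{"gripper": -1,"xyz": [-1.4,0,-1.0],"angular": [0,0,0]},{"gripper": -1,"xyz": [-1.4,0,-0.5],"angular": [0,0,0]},{"gripper": -1,"xyz": [-1.4,0,-0.2],"angular": [0,0,0]},{"gripper": -1,"xyz": [-1.4,0,-0.1],"angular": [0,0,0]},{"gripper": -1,"xyz": [-1.4,0,-0.03],"angular": [0,0,0]},{"gripper": -1,"xyz": [-1.4,0,0],"angular": [0,0,0]}]}}

```text
clock: 7.78
position: [539.2, 65.7, 57.5]
ee_rot: [0.996, 0.089, 0.001, -0.001]
contact_force: [-0.7, 0.2, 5.0]
gripper_width: 0.1
```

Request:
{"method": "move_arm", "body": {"moves": [{"gripper": -1,"xyz": [0.2,0,0],"angular": [0,0,0]},{"gripper": -1,"xyz": [0.4,0,0],"angular": [0,0,0]},{"gripper": -1,"xyz": [0.6,0,0],"angular": [0,0,0]},{"gripper": -1,"xyz": [0.8,0,0],"angular": [0,0,0]},{"gripper": -1,"xyz": [1.0,0,0],"angular": [0,0,0]},{"gripper": -1,"xyz": [1.1,0,0],"angular": [0,0,0]},{"gripper": -1,"xyz": [1.1,0,0],"angular": [0,0,0]}]}}

```text
clock: 8.65
position: [550.4, 67.8, 57.7]
ee_rot: [0.996, 0.089, 0.001, -0.001]
contact_force: [-0.7, -0.4, 5.0]
gripper_width: -0.3
```

```bash
python3 -c "
from h import *
to(W(-45,-25,58));meter('m3')"
```

```text
set frame [np.float64(-40.8), np.float64(-24.2), np.float64(57.7)] t 8.65 F [-0.71 -0.41  4.95] -0.25300314305760263
cm [-0.42  0.08 -0.03] rv [-0.002 -0.002  0.   ]
```

View pics/m3.png

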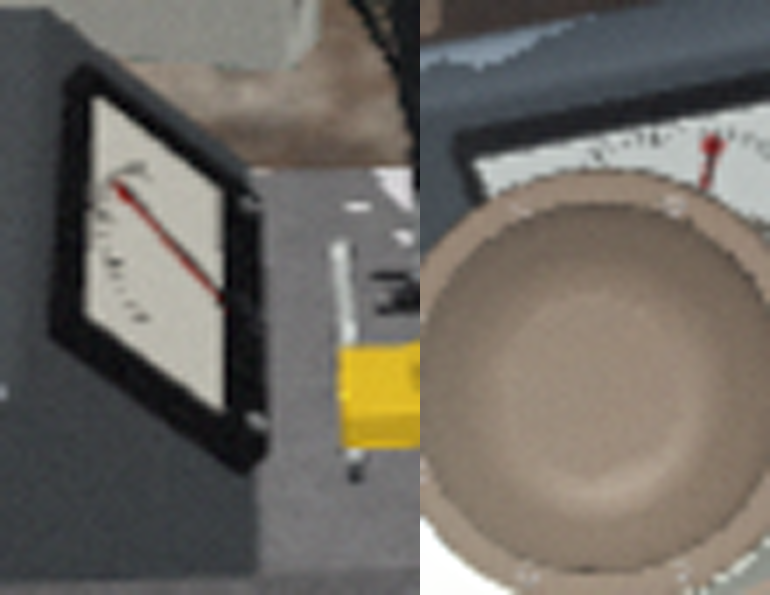

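```bash
python3 - <<'E'
from h import *
s=cv2.imread("pics/m3_s.png");t=cv2.imread("pics/m3_t.png")
a=cv2.resize(t[195:210,245:267],None,fx=18,fy=18,interpolation=cv2.INTER_NEAREST)
b=cv2.resize(s[262:287,272:294],None,fx=18,fy=18,interpolation=cv2.INTER_NEAREST)
c=np.zeros((450,400+396,3),np.uint8);c[:450,:396]=b;c[:270,400:]=a;cv2.imwrite("pics/z3.png",c)
E
```

```text
(no output)
```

View pics/z3.png

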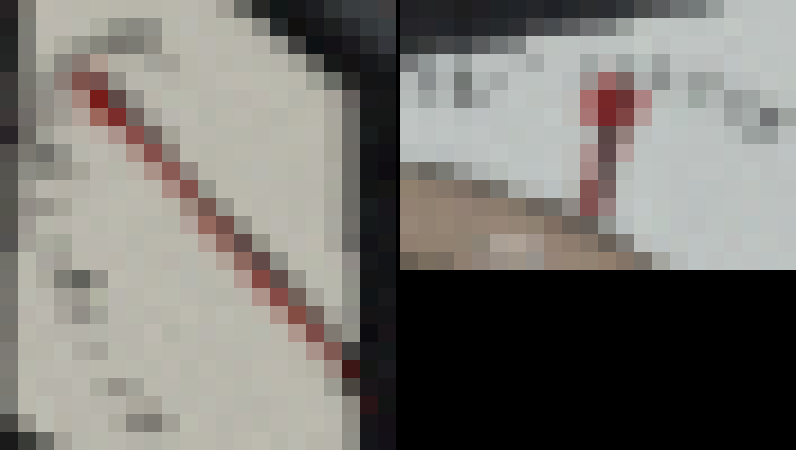

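Request:
{"method": "move_arm", "body": {"moves": [{"gripper": -1,"xyz": [0,0,0.05],"angular": [0,0,0]},{"gripper": -1,"xyz": [0,0,0.1],"angular": [0,0,0]},{"gripper": -1,"xyz": [0,0,0.15],"angular": [0,0,0]},{"gripper": -1,"xyz": [0,0,0.2],"angular": [0,0,0]},{"gripper": -1,"xyz": [0,0,0.2],"angular": [0,0,0]}]}}

```text
clock: 9.38
position: [550.9, 67.9, 56.4]
ee_rot: [0.996, 0.089, 0.002, -0.001]
contact_force: [-1.2, 0.2, 9.7]
gripper_width: 0.1
```

Request:
{"method": "move_arm", "body": {"moves": [{"gripper": -1,"xyz": [0,0,0.05],"angular": [0,0,0]},{"gripper": -1,"xyz": [0,0,0.09],"angular": [0,0,0]},{"gripper": -1,"xyz": [0,0,0.09],"angular": [0,0,0]},{"gripper": -1,"xyz": [0,0,0.09],"angular": [0,0,0]}]}}

```text
clock: 9.88
position: [551.2, 68.0, 55.9]
ee_rot: [0.996, 0.089, 0.002, -0.001]
contact_force: [-1.1, -0.1, 9.7]
gripper_width: -0.5
```

```bash
python3 -c "
from h import *
to(W(-41,-25,100));meter('m4')"
```

```text
set frame [np.float64(-39.9), np.float64(-24.1), np.float64(55.9)] t 9.875 F [-1.14 -0.07  9.74] -0.4724731327182253
cm [-0.09  0.08 -4.41] rv [-0.002 -0.004  0.001]
```

Request:
{"method": "move_arm", "body": {"moves": [{"gripper": -1,"xyz": [0,0,0.06],"angular": [0,0,0]},{"gripper": -1,"xyz": [0,0,0.06],"angular": [0,0,0]},{"gripper": -1,"xyz": [0,0,0.06],"angular": [0,0,0]}]}}

```text
clock: 10.35
position: [551.5, 68.0, 55.6]
ee_rot: [0.996, 0.089, 0.002, -0.001]
contact_force: [-1.2, -1.3, 11.0]
gripper_width: -0.0
```

```bash
python3 -c "
from h import *
for _ in range(4):
  meter('m4');s=arm.read_state();print(s['contact_force'].round(1),s['position'].round(1))"
```

```text
[-0.8 -0.4 10.5] [551.5  68.   55.6]
[-0.8  0.4 11.2] [551.5  68.   55.6]
[-1.3  0.1 11.2] [551.5  68.   55.6]
[-2.1  0.3 10.4] [551.5  68.   55.6]
```

Request:
{"method": "move_arm", "body": {"moves": [{"gripper": -1,"xyz": [0,0,-0.1],"angular": [0,0,0]},{"gripper": -1,"xyz": [0,0,-0.2],"angular": [0,0,0]},{"gripper": -1,"xyz": [0,0,-0.35],"angular": [0,0,0]},{"gripper": -1,"xyz": [0,0,-0.8],"angular": [0,0,0]},{"gripper": -1,"xyz": [0,0,-2.5],"angular": [0,0,0]},{"gripper": -1,"xyz": [0,0,-5.0],"angular": [0,0,0]},{"gripper": -1,"xyz": [0,0,-5.0],"angular": [0,0,0]}]}}

```text
clock: 11.62
position: [550.6, 67.9, 104.9]
ee_rot: [0.996, 0.089, 0.002, -0.001]
contact_force: [0.0, 0.2, -0.4]
gripper_width: 0.4
```

```bash
python3 - <<'E'
from h import *
meter('m5');to(W(-45,58,110))
s=cv2.imread("pics/m5_s.png");t=cv2.imread("pics/m5_t.png")
a=cv2.resize(t[195:210,245:267],None,fx=18,fy=18,interpolation=cv2.INTER_NEAREST)
b=cv2.resize(s[262:287,272:294],None,fx=18,fy=18,interpolation=cv2.INTER_NEAREST)
c=np.zeros((450,400+396,3),np.uint8);c[:450,:396]=b;c[:270,400:]=a;cv2.imwrite("pics/z5.png",c)
# cover left wall bottom edge positions (set frame), initial picture: roof centre
for n,p in(("top",(245.3,249.3)),("side",(328.1,290.5))):
    q=onz(n,*p,66)-O;print(n,q@X,q@Y)
E
```

```text
set frame [np.float64(-42.2), np.float64(-24.3), np.float64(102.9)] t 11.725 F [ 0.16 -0.12  0.72] 0.04502908201961612
cm [-0.28 -8.23 -0.7 ] rv [-0.002  0.001 -0.   ]
top -46.192303486580144 29.178261725518887
side -44.24796705404734 22.038006028017787
```

View pics/z5.png

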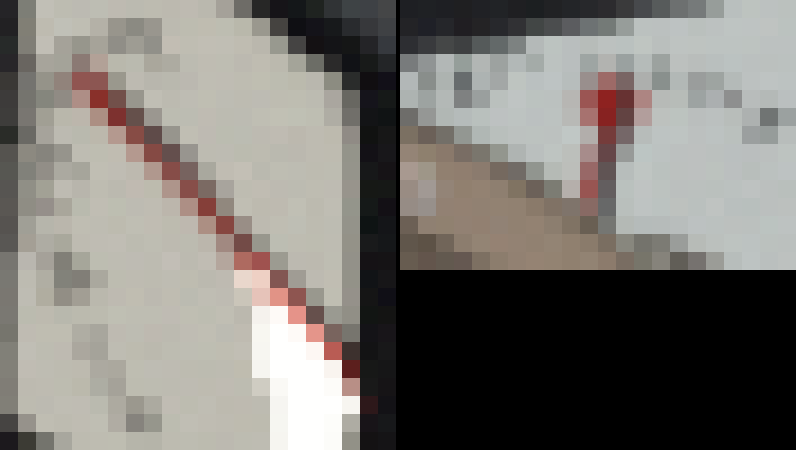

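Request:
{"method": "move_arm", "body": {"moves": [{"gripper": -1,"xyz": [-0.28,-4.5,-0.2],"angular": [0,0,0]},{"gripper": -1,"xyz": [-0.28,-9.2,-0.2],"angular": [0,0,0]},{"gripper": -1,"xyz": [-0.28,-9.2,-0.2],"angular": [0,0,0]},{"gripper": -1,"xyz": [-0.28,-9.2,-0.2],"angular": [0,0,0]},{"gripper": -1,"xyz": [-0.28,-9.2,2.5],"angular": [0,0,0]},{"gripper": -1,"xyz": [-0.28,-9.2,4.4],"angular": [0,0,0]},{"gripper": -1,"xyz": [-0.28,-9.2,4.4],"angular": [0,0,0]},{"gripper": -1,"xyz": [-0.28,-9.2,4.4],"angular": [0,0,0]}]}}

```text
clock: 12.72
position: [531.2, 157.2, 60.1]
ee_rot: [0.996, 0.088, 0.0, -0.001]
contact_force: [0.8, 0.5, 0.2]
gripper_width: -0.3
```

```bash
python3 - <<'E'
from h import *
to(W(-45,3,58))
E
```

```text
set frame [np.float64(-43.9), np.float64(67.2), np.float64(60.1)] t 12.725 F [0.84 0.49 0.22] -0.2546516976377172
cm [-0.1   6.42  0.2 ] rv [-0.002 -0.001 -0.001]
```

Request:
{"method": "move_arm", "body": {"moves": [{"gripper": -1,"xyz": [-0.1,0.3,0.15],"angular": [0,0,0]},{"gripper": -1,"xyz": [-0.1,0.8,0.15],"angular": [0,0,0]},{"gripper": -1,"xyz": [-0.1,1.3,0.15],"angular": [0,0,0]},{"gripper": -1,"xyz": [-0.1,1.8,0.15],"angular": [0,0,0]},{"gripper": -1,"xyz": [-0.1,2.3,0.15],"angular": [0,0,0]},{"gripper": -1,"xyz": [-0.1,2.8,0.15],"angular": [0,0,0]},{"gripper": -1,"xyz": [-0.1,3.3,0.15],"angular": [0,0,0]}]}}

```text
clock: 13.6
position: [536.1, 125.2, 58.6]
ee_rot: [0.996, 0.089, 0.001, -0.001]
contact_force: [-1.6, 3.2, 4.2]
gripper_width: -0.2
```

Request:
{"method": "move_arm", "body": {"moves": [{"gripper": -1,"xyz": [0,0.5,0],"angular": [0,0,0]},{"gripper": -1,"xyz": [0,1.0,0],"angular": [0,0,0]},{"gripper": -1,"xyz": [0,1.5,0],"angular": [0,0,0]},{"gripper": -1,"xyz": [0,2.0,0],"angular": [0,0,0]},{"gripper": -1,"xyz": [0,2.4,0],"angular": [0,0,0]}]}}

```text
clock: 14.22
position: [540.6, 101.3, 58.6]
ee_rot: [0.996, 0.089, 0.001, -0.001]
contact_force: [0.5, 3.1, 5.7]
gripper_width: -0.0
```

```bash
python3 - <<'E'
from h import *
to(W(-45,3,58));meter("m6")
s=cv2.imread("pics/m6_s.png");h=cv2.cvtColor(s,cv2.COLOR_BGR2HSV);m=cv2.inRange(h,(22,150,80),(35,255,255));m[:, :280]=0;m[:,380:]=0;m[:240]=0;m[340:]=0
v,u=np.nonzero(m);print(u.min(),u.max(),v.min(),v.max())
print(proj("side",W(-45,-11,60)),proj("side",W(-45,-25,70)))
E
```

```text
set frame [np.float64(-44.5), np.float64(10.5), np.float64(58.6)] t 14.225 F [0.55 3.15 5.66] -0.006548958617930044
cm [-0.05  0.75  0.06] rv [-0.002 -0.002  0.   ]
308 346 276 289
(np.float64(327.2168449601195), np.float64(281.91901624630106)) (np.float64(326.85297208283646), np.float64(273.1696713191708))
```

Request:
{"method": "move_arm", "body": {"moves": [{"gripper": -1,"xyz": [0,0.3,-0.05],"angular": [0,0,0]},{"gripper": -1,"xyz": [0,0.6,-0.05],"angular": [0,0,0]},{"gripper": -1,"xyz": [0,0.6,-0.05],"angular": [0,0,0]}]}}

```text
clock: 14.7
position: [541.4, 95.4, 58.6]
ee_rot: [0.996, 0.088, 0.001, -0.001]
contact_force: [2.7, 2.3, 2.8]
gripper_width: 0.1
```

```bash
python3 - <<'E'
from h import *
to(W(-45,3,58))
s,_=arm.get_image("side")
cv2.imwrite("pics/c7.png",cv2.resize(s[215:345,240:380],None,fx=4.6,fy=4.6,interpolation=cv2.INTER_CUBIC))
E
```

```text
set frame [np.float64(-44.8), np.float64(4.5), np.float64(58.6)] t 14.7 F [2.73 2.31 2.82] 0.10544028565864086
cm [-0.02  0.15  0.06] rv [-0.002 -0.001  0.   ]
```

View pics/c7.png

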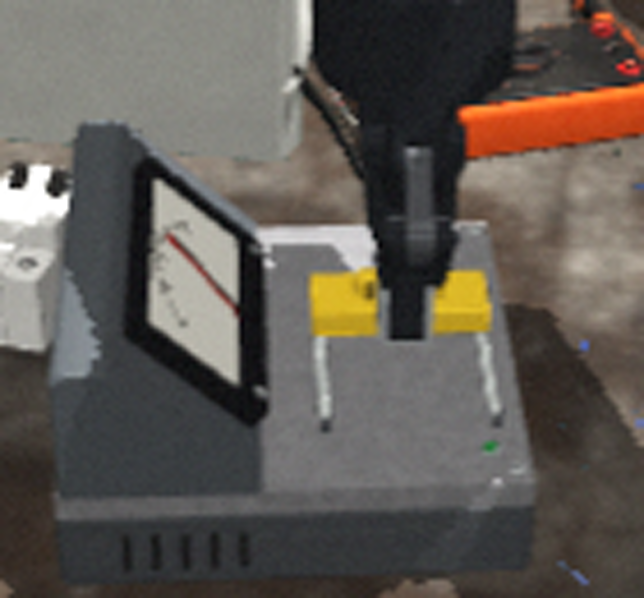

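Cover is moving in front of the finger (wall at about row 335). Continue until it meets the stop.

Request:
{"method": "move_arm", "body": {"moves": [{"gripper": -1,"xyz": [0,0.2,0],"angular": [0,0,0]},{"gripper": -1,"xyz": [0,0.4,0],"angular": [0,0,0]},{"gripper": -1,"xyz": [0,0.4,0],"angular": [0,0,0]}]}}

```text
clock: 15.12
position: [541.8, 91.5, 58.6]
ee_rot: [0.996, 0.088, 0.0, -0.001]
contact_force: [2.8, 3.5, 1.8]
gripper_width: 0.2
```

Request:
{"method": "move_arm", "body": {"moves": [{"gripper": -1,"xyz": [0,0.2,0],"angular": [0,0,0]},{"gripper": -1,"xyz": [0,0.4,0],"angular": [0,0,0]},{"gripper": -1,"xyz": [0,0.4,0],"angular": [0,0,0]}]}}

```text
clock: 15.5
position: [542.3, 87.4, 58.6]
ee_rot: [0.996, 0.088, 0.0, -0.001]
contact_force: [3.3, 2.2, 1.8]
gripper_width: 0.1
```

Request:
{"method": "move_arm", "body": {"moves": [{"gripper": -1,"xyz": [0,0.2,0],"angular": [0,0,0]},{"gripper": -1,"xyz": [0,0.3,0],"angular": [0,0,0]},{"gripper": -1,"xyz": [0,0.3,0],"angular": [0,0,0]}]}}

```text
clock: 15.88
position: [542.7, 85.9, 58.6]
ee_rot: [0.996, 0.088, 0.0, -0.002]
contact_force: [0.4, 8.8, 3.6]
gripper_width: -0.0
```

```bash
python3 - <<'E'
from h import *
to(W(-45,3,58))
def box():
    s,_=arm.get_image("side")
    h=cv2.cvtColor(s,cv2.COLOR_BGR2HSV);m=cv2.inRange(h,(22,130,60),(35,255,255));m[:, :300]=0;m[:,350:]=0;m[:240]=0;m[340:]=0
    v,u=np.nonzero(m);print(u.min(),u.max(),v.min(),v.max())
    v,u=np.nonzero(m[:,310:318]);print("left part rows",v.min(),v.max())
box()
for y in(-11,):print([proj("side",W(-45+dx,y,z)) for dx in(34,-34) for z in(54,65)])
E
```

```text
set frame [np.float64(-45.2), np.float64(-5.0), np.float64(58.6)] t 15.875 F [0.37 8.8  3.64] -0.04128036993818122
cm [ 0.02 -0.8   0.06] rv [-0.004 -0.001  0.   ]
307 345 271 284
left part rows 271 284
[(np.float64(309.0881868915367), np.float64(284.8347595301714)), (np.float64(309.10758802022264), np.float64(280.16674183360857)), (np.float64(345.10018558018436), np.float64(284.0702677107658)), (np.float64(345.36591129799683), np.float64(279.4202777267923))]
```

Request:
{"method": "move_arm", "body": {"moves": [{"gripper": -1,"xyz": [0,0.15,0],"angular": [0,0,0]},{"gripper": -1,"xyz": [0,0.15,0],"angular": [0,0,0]}]}}

```text
clock: 16.18
position: [542.7, 85.7, 58.6]
ee_rot: [0.996, 0.088, 0.001, -0.003]
contact_force: [-2.2, 13.6, 3.7]
gripper_width: 0.1
```

Request:
{"method": "move_arm", "body": {"moves": [{"gripper": -1,"xyz": [0,-0.5,0],"angular": [0,0,0]},{"gripper": -1,"xyz": [0,-2.0,0],"angular": [0,0,0]},{"gripper": -1,"xyz": [0,-3.5,0],"angular": [0,0,0]},{"gripper": -1,"xyz": [0,-3.5,-3],"angular": [0,0,0]},{"gripper": -1,"xyz": [0,-3.5,-9],"angular": [0,0,0]},{"gripper": -1,"xyz": [-2,-9,-12],"angular": [0,0,0]},{"gripper": -1,"xyz": [-6,-14,-12],"angular": [0,0,0]},{"gripper": -1,"xyz": [-12,-20,-12],"angular": [0,0,0]},{"gripper": -1,"xyz": [-15,-25,-12],"angular": [0,0,0]},{"gripper": -1,"xyz": [-15,-25,-12],"angular": [0,0,0]}]}}

```text
clock: 17.42
position: [348.1, 303.7, 178.4]
ee_rot: [0.996, 0.09, -0.001, -0.0]
contact_force: [0.5, -0.5, 0.7]
gripper_width: -0.1
```

```bash
python3 - <<'E'
from h import *
meter('m8');to(W(-45,58,110))
s=cv2.imread("pics/m8_s.png");t=cv2.imread("pics/m8_t.png")
h=cv2.cvtColor(t,cv2.COLOR_BGR2HSV);m=cv2.inRange(h,(22,150,120),(35,255,255));m[:,330:]=0;M=cv2.moments(m,True)
q=onz("top",M["m10"]/M["m00"],M["m01"]/M["m00"],65)-O;print(q@X,q@Y)
a=cv2.resize(t[170:280,200:310],None,fx=3.6,fy=3.6,interpolation=cv2.INTER_CUBIC)
b=cv2.resize(s[262:287,272:294],None,fx=18,fy=18,interpolation=cv2.INTER_NEAREST)
c=np.zeros((450,800,3),np.uint8);c[:,:396]=b;c[:396,400:796]=a;cv2.imwrite("pics/z8.png",c)
E
```

```text
set frame [np.float64(-197.6), np.float64(243.2), np.float64(178.4)] t 17.525 F [-0.33 -0.49  0.06] 0.28053437148283755
cm [15.19 18.59  6.8 ] rv [-0.001  0.001  0.004]
-6.880939655257088 -33.48121452710376
```

View pics/z8.png

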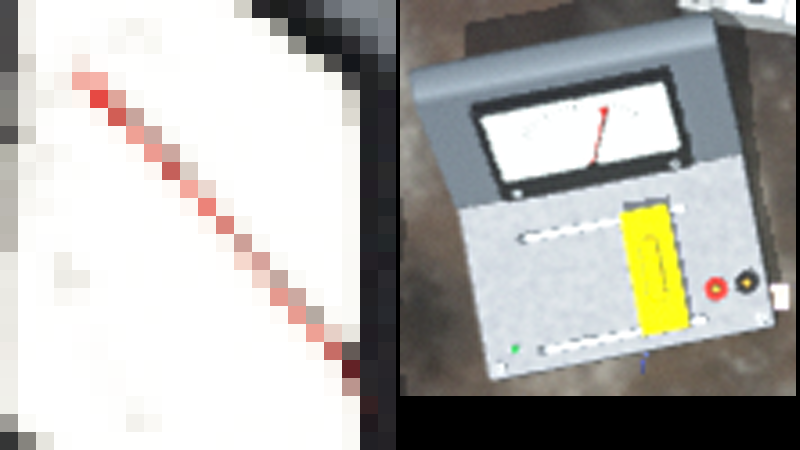

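```bash
python3 - <<'E'
from h import *
r=[]
for f in("top0","m8_t"):
    t=cv2.imread(f"pics/{f}.png");h=cv2.cvtColor(t,cv2.COLOR_BGR2HSV);m=cv2.inRange(h,(22,150,120),(35,255,255));m[:,:230]=0;m[:,330:]=0;m[:220]=0;m[290:]=0;M=cv2.moments(m,True)
    q=onz("top",M["m10"]/M["m00"],M["m01"]/M["m00"],65)-O;print(q@X,q@Y,M["m00"])
E
```

```text
-46.20121210737222 28.743830486408207 460.0
-45.80226968601361 -23.39218361763232 455.0
```

```bash
python3 -c "
from bench import arm
print(arm.job_done(),arm.read_state()['clock'])"
```

```text
the job is handed in; nothing more can be done
the job is handed in; nothing more can be done
```

I set the trip level, stored it and covered the wheel, then handed the job in at about 17.5 s of the 54 s; no verdict is reported.

- **Setting the needle:** I rolled the wheel in three light strokes at about 5 N, well below the force that stores a value. In both camera views the needle then lay on the red hand, within about 1 mm.
- **Storing:** I pushed the wheel in with about 11 N, which is roughly 2.2 mm of travel, and lifted off so it could spring back. Afterwards the needle tip looked 1 to 1.5 mm right of the red hand's tip, inside the 4 mm tolerance. I did not measure the spring-back itself.
- **Cover:** I pushed it right until it met a hard stop, where the force rose to 13.6 N with no further movement. The final pictures still show the needle on the red hand, and the arm is clear of everything.
- **Bystanders:** My moves stayed away from the loose items, and no unexpected contact showed in the force readings. I did not measure their positions again at the end.

**One check disagreed:** the top camera gave a cover travel of 52.1 mm and put its centre at y = -23.4 mm, where -25 is expected. The side camera agreed with the right-stop position to about 1 mm. I put the difference down to the roughly 2 mm camera calibration and an unknown start position ("near 0"), and trusted the hard stop. If I am wrong, the cover is the part that would miss its 3 mm tolerance.

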